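Tag out the torch guard and hold its gate ajar

ROBOT

A 6-joint arm with a two-finger parallel gripper is mounted at the origin on the work surface. World frame = base frame: x ahead of the robot, y to its left, z up, the work surface at z = 0. Lengths are in m, angles in degrees, forces in N, time in s.
With the tool pointing down it reaches from about 0.3 to 0.75 m from the base axis. Payload 8.5 kg.
Tool frame: the origin (TCP) lies midway between the tips of the shut fingers; the grasp point (between the pads) lies 19 mm behind it (arm.grasp_offset is the distance from the TCP to the grasp point, in m); y points along the fingers, z is the direction in which the jaws open and shut, and the axes are right-handed (so a half turn about y gives the same grasp; the last joint's range is limited). The gripper opens to 85 mm and grips with 20 to 120 N. Pads are 22 mm wide; open, the fingers measure 114 mm over their backs; the gripper's body (76 mm by 85 mm) begins 54 mm behind the grasp point. The pads swing forward as they close: fully open they stand 13 mm farther back than shut.
Start: joints at [64.097, 21.807, 74.336, -0, 83.858, -12.336], TCP at [0.129, 0.535, 0.231] pointing down, gripper open.
Joint ranges: [-178.18, 178.18], [-50.72, 133.34], [12.68, 142.11], [-81.47, 261.47], [9.98, 163.14], [-165.26, 165.26]. Speed limits (degrees/s): [136.94, 136.94, 180, 180, 180, 180].

INTERFACE

Orientations are given as a 3x3 rotation matrix whose columns are the frame's x, y, z axes.
In Python, from plant import arm, imaging gives the robot as it stands.
- The arm moves only by the tool send_rows, never from a script. Its argument "increments" is a list of rows, each an object of numbers: "gripper": the finger opening in mm, from 0 to 85.4; "tx", "ty", "tz": the shift along the tool's x, y, z in mm; "rx", "ry", "rz": the turn, a rotation vector about the tool's x, y, z in rad. In form: [{"gripper": .., "tx": .., "ty": .., "tz": .., "rx": .., "ry": .., "rz": ..}, ...]. A call has 1 to 5 rows; each row shifts and turns the pose as measured when the row begins, along the tool's axes as they then stand; what a row does not reach is not made up. A row lasts 1/12 s, in which the tool goes at most 41.7 mm and 7.16 degrees, less where a joint would pass 70% of its speed; a pose out of reach is approached as far as the arm can. A call is refused whole if a number of a shift passes 41.7 or a number of a turn 0.125, either way. A call with a gripper value outside its range is refused whole. The fingers move at their own pace and stop on an object; the grip force is fixed at half the most. Time passes only in rows, so rows that do not move let the fingers close. It gives the time, the measured TCP pose, the force and the opening at its end, in the units of the state.
- arm.get_obs(): the state, without advancing time (a new reading comes with each control period).
- imaging.camera(name): name is "side" or "top" or "wrist"; returns a dict with "color" (384x512x3 uint8, red, green, blue), "camera_matrix" (3x3 intrinsics, pixels), "eye" and "orientation" of the camera in the world. Camera axes: x right, y down, z forward; pixel columns grow to the right and rows downward; lengths in m; the calibration is good to about 2 mm. A picture is of the moment at which its call begins. There is no depth.
- arm.sign_off(): hands the job in, once; it reports no verdict.
The state is a dict: "t": time; "joint_pos": joint angles; "dq": joint speeds; "joint_efforts": joint torques, N m; "tool_pos": TCP position; "tcp_rot": TCP orientation; "contact_force": force on the tool from outside, world axes, zero at the start; "moment": the same for the moment, N m; "width": opening from 0.0 (shut) to 1.0 (fully open).
Only numpy, scipy, OpenCV 4.12 (cv2) and the standard library are available. Lean on these libraries where they do the work, as an engineer would, in place of code of your own. Each camera call takes 0.05 s, during which the arm holds its last target. There are 200 camera calls.

TASK

Tag the bead torch as being serviced: thread the red ring over the tag post, down onto its foot, and let go of it. Then take the bolt's red knob, lift the sagging bolt over the keeper's bent lip while pulling it fully out of the keeper, and swing the gate ajar towards the robot against its spring, to a gap of about 80 mm at its free end. Finish while still gripping the knob, holding the gate still at that gap with the bolt drawn; leave the amber cup, the tool jar and the scraper alone.

Things in the scene. Friction and masses are not known exactly. Their poses are not given: they have to be found in the camera images.
- guard: Fixed torch guard: steel base plate, grey posts, blue gate across its front, black torch unit inside. Origin on the table below the closed gate's middle plane; own x points away from the robot, square to the shut gate, y along the shut gate to the left, z up. The gate is 260 mm long, 30 mm thick, top at z 140 mm, its free end at y -120 mm. The bolt lies on top of it along y
- gate_hinge (a point): Point on the gate's vertical hinge axis, 140 mm above the table, level with the gate's top; at x 0, y +140 mm of the guard's frame
- keeper_lip (a point): Brass keeper on the grey latch post beyond the gate's free end: this is the middle of the top of its bent-up lip (152 mm above the table, 5 mm thick), behind which the bolt's down-turned nose has sagged. Two ears, 38 mm higher than this point, stand either side of the bolt, 22 mm apart
- knob: The bolt's red knob: upright round stem, diameter 18 mm, with a cap (26 mm wide, 8 mm thick). Origin on the stem's axis at the place to grip, 212 mm above the table when sagged; cap's underside 14 mm above it, stem free for 24 mm below it. Bolt fully in: 190 mm from the hinge axis. Steel guide staples on the gate (tops 188 mm high) stand 35 mm to its right and 95 mm to its left
- bolt_draw (a joint): How far the bolt is drawn along the gate towards the hinge (the guard's +y with the gate shut), m: 0 fully in, 0.050 fully drawn; about 1 N of friction. Sagged, the lip stops it at about 0.005; it is out of the keeper beyond 0.032
- bolt_lift (a joint): How far the bolt is lifted straight up in its loose guides, m: 0 sagged, 0.016 at the top. It falls by its weight (about 0.25 kg). Its nose clears the lip above 0.010 and must stay up until bolt_draw is beyond about 0.026
- gate (a joint): Opening angle of the gate, rad: 0 shut, growing as its free end swings to the robot (the guard's -x), stop at 1.0. A spring closes it (0.3 N m at shut, 0.6 N m more per rad). A gap of 80 mm at the free end is 0.31
- ring_center (a point): The loose red plastic ring lying flat on the table: outer diameter 48 mm, hole 26 mm, height 18 mm, about 50 g. Point at its centre, 9 mm above its underside; z along its hole
- post_foot (a point): The fixed tag post: bare aluminium pin of 16 mm diameter, with a tapered top, upright on a dark round foot of 76 mm diameter and 12 mm thick. Point on the pin's axis at the top of the foot, 12 mm above the table; the pin's tip is 58 mm above it
- votive: Amber glass cup standing loose on the table, rim diameter 72 mm, height 75 mm, origin at the centre of its underside. Leave it alone
- tool_jar: Orange jar with tool handles standing out of it, loose, diameter 84 mm, 215 mm high in all, origin at the centre of its underside. Leave it alone
- scraper: Wooden-handled scraper lying loose on the table, 170 mm long along its x, origin under its middle. Leave it alone
Not all that is in view belongs to the job. Several things look just like the part that bears ring_center: the one meant starts farthest to the robot's left. Several things look just like the part that bears post_foot: the one meant starts nearest to the robot's base.

How it is judged:
By the outcome, as a careful person would: the job done as asked, in the order asked, and still so for the second after the job is handed in, while the arm keeps its last pose, push and grip.
It also fails if it takes over 61 s, if anything falls off the work surface, if the arm or the gripper's body presses on something with over 40 N, if the wrist force passes 120 N, or if a joint passes its speed limit or range.

## Working session

There is one attempt and no reset: what is moved stays moved. The work goes in short steps, Python scripts to look and compute and a tool call to move; the robot and the scene stay as the last step left them, time stands still between calls to the robot, and variables do not carry over. Pictures are saved under pics/ and viewed, about 8 in all and at most 12, crops included, and the job is handed in when it is done.

Besides the shell and the picture viewer there is one more tool, called after "Call:" as a command line: name --argument value ..., lists and objects as JSON in quotes. send_rows: Moves the arm, as the interface text tells. Its arguments: {"type":"object","properties":{"increments":{"type":"array"}},"required":["increments"]}

```bash
ls; mkdir -p pics; cat > h.py <<'E'
import numpy as np, cv2
from plant import arm, imaging
def snap(n,f):
    c=imaging.camera(n); cv2.imwrite(f'pics/{f}.png',c['color'][:,:,::-1]); np.savez(f'pics/{f}.npz',**c); return c
def ray(c,u,v):
    d=np.linalg.inv(c['camera_matrix'])@[u,v,1]; d=np.asarray(c['orientation'])@d; return np.asarray(c['eye']),d
def onz(c,u,v,z):
    e,d=ray(c,u,v); return e+d*(z-e[2])/d[2]
def proj(c,p):
    q=np.asarray(c['camera_matrix'])@(np.asarray(c['orientation']).T@(np.asarray(p)-c['eye'])); return q[:2]/q[2]
def load(f): return dict(np.load(f'pics/{f}.npz'))
def tri(c1,p1,c2,p2):
    e1,d1=ray(c1,*p1);e2,d2=ray(c2,*p2);s=np.linalg.lstsq(np.c_[d1,-d2],e2-e1,rcond=None)[0]
    a=e1+d1*s[0];b=e2+d2*s[1];return (a+b)/2,np.linalg.norm(a-b)
def toTool(dw,o): return 1000*np.asarray(o['tcp_rot']).T@np.asarray(dw)
E
python3 - <<'E'
from h import *
a=snap('top','top0');b=snap('side','side0')
im=np.hstack([cv2.imread('pics/top0.png'),cv2.imread('pics/side0.png')])
o=arm.get_obs();print(o)
for c in(a,b):print(c['eye'],c['orientation'],c['camera_matrix'])
for f in('top0','side0'):cv2.imwrite(f'pics/{f}b.png',cv2.resize(cv2.imread(f'pics/{f}.png'),(800,600),interpolation=cv2.INTER_CUBIC))
E
```

```text
pics
{'t': 0.1, 'joint_pos': array([ 6.40990063e+01,  2.18377777e+01,  7.43797363e+01, -7.33037643e-04,
        8.38579685e+01, -1.23370787e+01]), 'dq': array([-0.02384703, -0.00898513, -0.06045497,  0.13035484, -0.08548391,
        0.00817332]), 'joint_efforts': array([ 2.53794467e-03, -4.49215150e+01, -2.31653827e+01, -2.55603327e-04,
        3.69941190e-03, -2.73590217e-05]), 'tool_pos': array([0.12889094, 0.53441233, 0.23077142]), 'tcp_rot': array([[ 9.72109148e-01, -5.64027988e-04,  2.34528221e-01],
       [-2.34528745e-01, -1.19063935e-03,  9.72108456e-01],
       [-2.69057849e-04, -9.99999132e-01, -1.28971218e-03]]), 'contact_force': array([ 0.23636591, -0.06367421, -0.35941212]), 'moment': array([-0.00199182,  0.01691823,  0.03835759]), 'width': 0.9969927188402349}
[ 0.39732886 -0.02273307  1.4372577 ] [[ 0.03098457 -0.99370066  0.10769848]
 [-0.99951137 -0.03035979  0.00743643]
 [-0.00411989 -0.10787627 -0.99415579]] [[414.56471583   0.         254.79680144]
 [  0.         414.56471583 192.18902432]
 [  0.           0.           1.        ]]
[0.12566434 0.92892381 0.98465483] [[-0.91057622 -0.28184572  0.30234738]
 [-0.41284499  0.58431942 -0.69866288]
 [ 0.0202477  -0.76100841 -0.64842596]] [[479.86914887   0.         265.64782792]
 [  0.         479.86914887 198.95795859]
 [  0.           0.           1.        ]]
```

View pics/top0b.png

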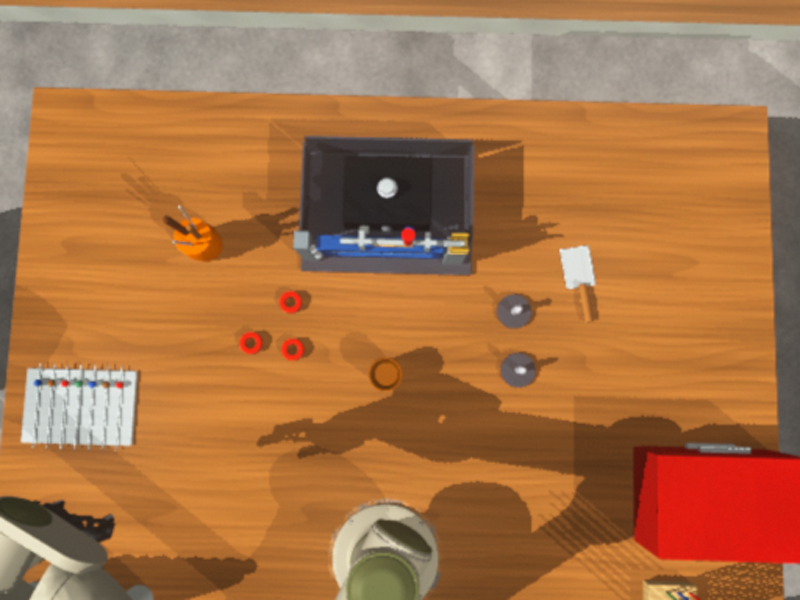

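View pics/side0b.png

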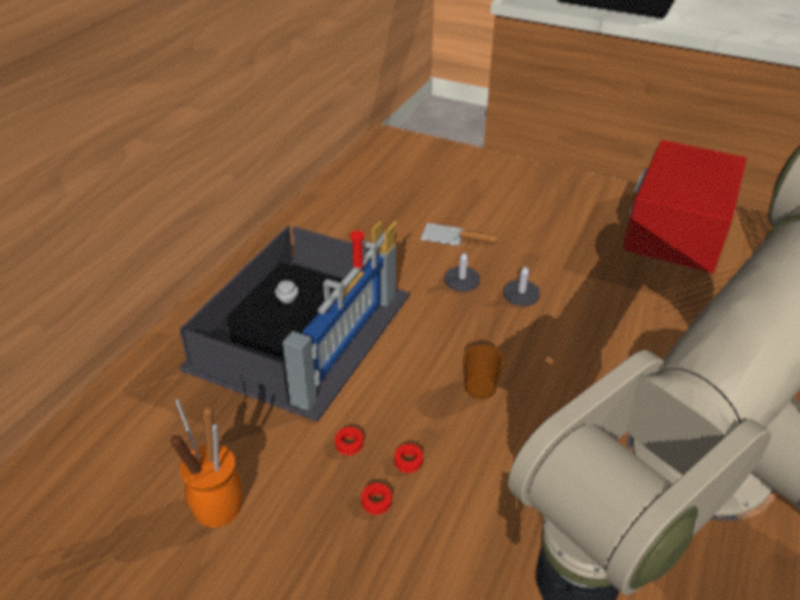

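The top picture (800 px scale) shows three candidate rings at (291,301), (251,343) and (292,349); the leftmost is (251,343). There are two posts, at (515,310) and (519,369), and (519,369) is the nearer to the base. The knob is at (408,236), the cup at (386,374), the jar at (197,238) and the scraper at (582,283). In the side view the ring is at (376,498), the post foot at (522,292) and the knob cap at (357,236). Next I'll check these in a close crop.

```bash
python3 - <<'E'
from h import *
a=load('top0');b=load('side0')
t=cv2.imread('pics/top0.png');s=cv2.imread('pics/side0.png')
k=lambda im,x,y,w,h,f=1: cv2.resize(im[y:y+h,x:x+w],(400,300),interpolation=cv2.INTER_CUBIC)
im=np.vstack([np.hstack([k(t,185,130,120,90),k(t,300,180,80,60)]),np.hstack([k(s,190,130,80,60),k(s,200,260,100,75)])])
cv2.imwrite('pics/crop1.png',im)
for n,c in(('top',a),('side',b)):
    r=c['color'].astype(int);m=((r[...,0]>140)&(r[...,1]<60)&(r[...,2]<60)).astype('uint8')
    N,_,st,ce=cv2.connectedComponentsWithStats(m)
    for i in range(1,N):
        if 15<st[i][4]<800: print(n,st[i],(st[i][0]+st[i][2]/2-.5,st[i][1]+st[i][3]/2-.5),ce[i].round(1),onz(c,*ce[i],.012).round(3))
E
```

```text
top [257 147   9  10  65] (np.float64(261.0), np.float64(151.5)) [260.9 150.7] [ 0.698 -0.029  0.012]
top [180 187  13  13 110] (np.float64(186.0), np.float64(193.0)) [186.1 192.9] [0.542 0.225 0.012]
top [154 213  14  13 112] (np.float64(160.5), np.float64(219.0)) [160.8 219. ] [0.449 0.308 0.012]
top [181 217  14  13 109] (np.float64(187.5), np.float64(223.0)) [187.4 223.1] [0.438 0.216 0.012]
side [224 148   9  23 145] (np.float64(228.0), np.float64(159.0)) [228.4 158.1] [ 0.786 -0.262  0.012]
side [214 273  19  19 244] (np.float64(223.0), np.float64(282.0)) [222.8 281.6] [0.543 0.23  0.012]
side [252 284  19  19 258] (np.float64(261.0), np.float64(293.0)) [261.  292.8] [0.438 0.221 0.012]
side [231 309  20  21 288] (np.float64(240.5), np.float64(319.0)) [240.5 318.7] [0.45  0.313 0.012]
```

View pics/crop1.png

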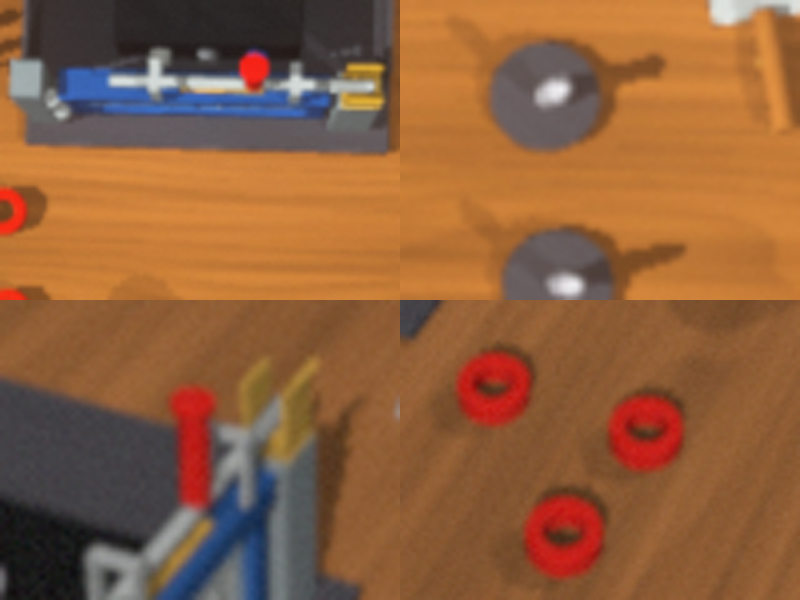

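```bash
python3 - <<'E'
from h import *
a=load('top0');b=load('side0')
print('foot',onz(a,331.6,236.6,.012),'tip',onz(a,333,237.2,.068), 'side foot',onz(b,522/1.5625,292/1.5625,.012),'tip',onz(b,524/1.5625,268/1.5625,.07))
print('knob',tri(a,(261.2,150.6),b,(228.5,150)),onz(a,261.2,150.6,.23))
f=lambda x,y:(185+x/3.333,130+y/3.333)
print('bolt',onz(a,*f(110,80),.17),onz(a,*f(370,87),.17))
print('staples',onz(a,*f(156,80),.175),onz(a,*f(296,84),.175))
print('cup',onz(a,386/1.5625,374/1.5625,.05))
E
```

```text
foot [ 0.40722281 -0.27902749  0.012     ] tip [ 0.40501854 -0.27356683  0.068     ] side foot [ 0.40452954 -0.27022268  0.012     ] tip [ 0.40855271 -0.27453989  0.07      ]
knob (array([ 0.6536051 , -0.02837981,  0.23038933]), np.float64(0.002460091213016431)) [ 0.65251203 -0.02881717  0.23      ]
bolt [0.6504071  0.10470934 0.17      ] [ 0.65109168 -0.13758682  0.17      ]
staples [0.65069666 0.06150385 0.175     ] [ 0.65084569 -0.06848576  0.175     ]
cup [0.38912838 0.00853617 0.05      ]
```

Call:
send_rows --increments '[{"gripper": 66,"tx": 36,"ty": 9,"tz": -14},{"gripper": 66,"tx": 36,"ty": 9,"tz": -14},{"gripper": 66,"tx": 36,"ty": 9,"tz": -14},{"gripper": 66,"tx": 36,"ty": 9,"tz": -14},{"gripper": 66,"tx": 36,"ty": 9,"tz": -14}]'

```text
$.increments[0]: bad value
```

Call:
send_rows --increments '[{"gripper": 66,"tx": 36,"ty": 9,"tz": -14},{"gripper": 66,"tx": 36,"ty": 9,"tz": -14},{"gripper": 66,"tx": 36,"ty": 9,"tz": -14},{"gripper": 66,"tx": 36,"ty": 9,"tz": -14},{"gripper": 66}]'

```text
$.increments[0]: bad value
```

```bash
python3 - <<'E'
from h import *
o=arm.get_obs();print(o['t'],o['tool_pos'],o['tcp_rot'],o['width'])
print(toTool(np.array([.449,.310,.004])-o['tool_pos'],o))
c=snap('wrist','w1');print(c['eye'],c['orientation'],proj(c,[.449,.31,.018]))
E
```

```text
0.1 [0.12889094 0.53441233 0.23077142] [[ 9.72109148e-01 -5.64027988e-04  2.34528221e-01]
 [-2.34528745e-01 -1.19063935e-03  9.72108456e-01]
 [-2.69057849e-04 -9.99999132e-01 -1.28971218e-03]] 0.9969927188402349
[ 363.87309969  226.85786478 -142.78604285]
[0.05021048 0.55382376 0.37249304] [[ 2.34654405e-01  9.22818413e-01  3.05521662e-01]
 [ 9.72078571e-01 -2.22520652e-01 -7.44836317e-02]
 [-7.49987264e-04  3.14468973e-01 -9.49267456e-01]] [164.8817301  391.91787714]
```

View pics/w1.png

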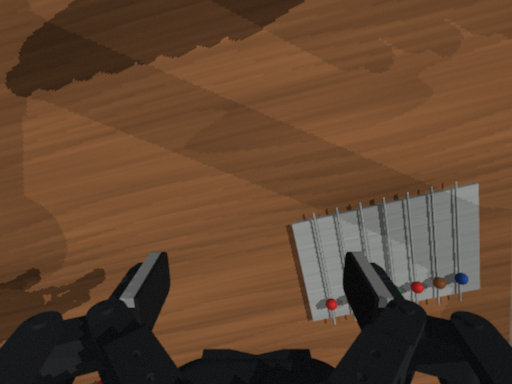

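Both calls were refused, probably because a row needs every key. The wrist picture only shows the start pose, with the pin rack to the right at about (390,255).

Call:
send_rows --increments '[{"gripper": 66,"tx": 36,"ty": 9,"tz": -14,"rx": 0,"ry": 0,"rz": 0},{"gripper": 66,"tx": 36,"ty": 9,"tz": -14,"rx": 0,"ry": 0,"rz": 0},{"gripper": 66,"tx": 36,"ty": 9,"tz": -14,"rx": 0,"ry": 0,"rz": 0},{"gripper": 66,"tx": 36,"ty": 9,"tz": -14,"rx": 0,"ry": 0,"rz": 0},{"gripper": 66,"tx": 36,"ty": 9,"tz": -14,"rx": 0,"ry": 0,"rz": 0}]'

```text
t: 0.57
tool_pos: [0.2874, 0.4246, 0.1847]
tcp_rot: [[0.975, -0.0, 0.222], [-0.222, 0.003, 0.975], [-0.001, -1.0, 0.003]]
contact_force: [-0.1, 1.2, -0.6]
width: 0.777
```

Call:
send_rows --increments '[{"gripper": 66,"tx": 40,"ty": 10,"tz": -16,"rx": 0,"ry": 0,"rz": 0},{"gripper": 66,"tx": 36,"ty": 10,"tz": -14,"rx": 0,"ry": 0,"rz": 0},{"gripper": 66,"tx": 36,"ty": 10,"tz": -14,"rx": 0,"ry": 0,"rz": 0},{"gripper": 66,"tx": 36,"ty": 10,"tz": -14,"rx": 0,"ry": 0,"rz": 0},{"gripper": 66,"tx": 36,"ty": 10,"tz": -14,"rx": 0,"ry": 0,"rz": 0}]'

```text
t: 0.98
tool_pos: [0.4535, 0.3092, 0.1329]
tcp_rot: [[0.975, -0.001, 0.221], [-0.221, 0.003, 0.975], [-0.002, -1.0, 0.002]]
contact_force: [1.1, 2.0, 0.2]
width: 0.771
```

```bash
python3 - <<'E'
from h import *
o=arm.get_obs();print(o['t'],o['tool_pos'],o['tcp_rot'],o['width'])
print(toTool(np.array([.449,.310,.004])-o['tool_pos'],o))
c=snap('wrist','w2');print(c['eye'],proj(c,[.449,.31,.018]))
r=c['color'].astype(int);m=((r[...,0]>140)&(r[...,1]<60)&(r[...,2]<60)).astype('uint8')
N,_,st,ce=cv2.connectedComponentsWithStats(m)
for i in range(1,N):
    if st[i][4]>100: p=st[i][:2]+st[i][2:4]/2-.5;print(st[i],p,onz(c,*p,.014))
E
```

```text
0.9833 [0.45348568 0.30918745 0.13289136] [[ 9.75166720e-01 -9.63137773e-04  2.21469952e-01]
 [-2.21466615e-01  2.76311513e-03  9.75164039e-01]
 [-1.55116430e-03 -9.99995719e-01  2.48119505e-03]] 0.7708216206077437
[ -4.35430972 128.89737441  -0.52088272]
[0.3745949  0.32698232 0.27469549] [255.08020193 185.06132858]
[ 230  159   52   51 1516] [255.5 184. ] [0.44927721 0.31032211 0.014     ]
[ 126  169   55   51 1696] [153. 194.] [0.43785416 0.2179086  0.014     ]
[185 264  35  46 830] [202.  286.5] [0.54197061 0.2340479  0.014     ]
```

View pics/w2.png

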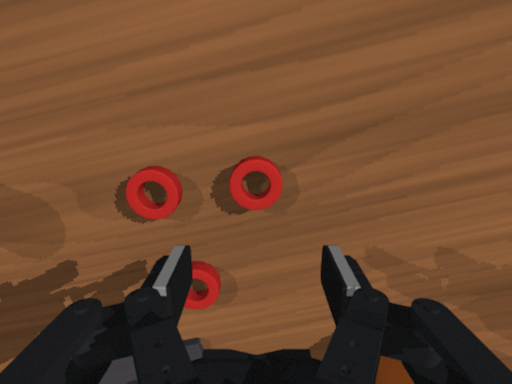

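The target ring is at (255,184) and measures (0.449, 0.310), which agrees with the top and side cameras. Its neighbour at (153,194) is clear of the fingers. I'll descend now.

Call:
send_rows --increments '[{"gripper": 66,"tx": -4,"ty": 33,"tz": 0,"rx": 0,"ry": 0,"rz": 0},{"gripper": 66,"tx": -1,"ty": 33,"tz": 0,"rx": 0,"ry": 0,"rz": 0},{"gripper": 66,"tx": 0,"ty": 30,"tz": 0,"rx": 0,"ry": 0,"rz": 0},{"gripper": 66,"tx": 0,"ty": 18,"tz": 0,"rx": 0,"ry": 0,"rz": 0},{"gripper": 66,"tx": 0,"ty": 8,"tz": 0,"rx": 0,"ry": 0,"rz": 0}]'

```text
t: 1.45
tool_pos: [0.4593, 0.3031, 0.0045]
tcp_rot: [[0.972, 0.004, 0.234], [-0.234, 0.002, 0.972], [0.004, -1.0, 0.003]]
contact_force: [-1.3, -1.0, -0.0]
width: 0.775
```

Call:
send_rows --increments '[{"gripper": 66,"tx": -11,"ty": 0,"tz": 4,"rx": 0,"ry": 0,"rz": 0},{"gripper": 66,"tx": 0,"ty": 0,"tz": 0,"rx": 0,"ry": 0,"rz": 0}]'

```text
t: 1.62
tool_pos: [0.4479, 0.3096, 0.0029]
tcp_rot: [[0.972, 0.0, 0.235], [-0.235, 0.001, 0.972], [0.0, -1.0, 0.001]]
contact_force: [-1.6, 0.1, 0.9]
width: 0.773
```

Call:
send_rows --increments '[{"gripper": 30,"tx": 1,"ty": 0,"tz": 0,"rx": 0,"ry": 0,"rz": 0},{"gripper": 30,"tx": 0,"ty": 0,"tz": 0,"rx": 0,"ry": 0,"rz": 0},{"gripper": 30,"tx": 0,"ty": 0,"tz": 0,"rx": 0,"ry": 0,"rz": 0},{"gripper": 30,"tx": 0,"ty": 0,"tz": 0,"rx": 0,"ry": 0,"rz": 0},{"gripper": 30,"tx": 0,"ty": 0,"tz": 0,"rx": 0,"ry": 0,"rz": 0}]'

```text
t: 2.03
tool_pos: [0.4503, 0.3113, 0.008]
tcp_rot: [[0.972, 0.008, 0.233], [-0.233, 0.004, 0.972], [0.007, -1.0, 0.005]]
contact_force: [-0.7, 0.8, -0.7]
width: 0.524
```

Call:
send_rows --increments '[{"gripper": 30,"tx": 0,"ty": -20,"tz": 0,"rx": 0,"ry": 0,"rz": 0},{"gripper": 30,"tx": 0,"ty": -35,"tz": 0,"rx": 0,"ry": 0,"rz": 0},{"gripper": 30,"tx": 0,"ty": -35,"tz": 0,"rx": 0,"ry": 0,"rz": 0},{"gripper": 30,"tx": 0,"ty": -35,"tz": 0,"rx": 0,"ry": 0,"rz": 0},{"gripper": 30,"tx": 0,"ty": -20,"tz": 0,"rx": 0,"ry": 0,"rz": 0}]'

```text
t: 2.45
tool_pos: [0.4474, 0.3097, 0.1555]
tcp_rot: [[0.972, -0.0, 0.234], [-0.234, 0.0, 0.972], [-0.0, -1.0, 0.0]]
contact_force: [0.8, -0.2, 0.2]
width: 0.529
```

Call:
send_rows --increments '[{"gripper": 30,"tx": 6,"ty": 0,"tz": -39,"rx": 0,"ry": 0.095,"rz": 0},{"gripper": 30,"tx": 10,"ty": 0,"tz": -38,"rx": 0,"ry": 0.095,"rz": 0},{"gripper": 30,"tx": 14,"ty": 0,"tz": -37,"rx": 0,"ry": 0.095,"rz": 0},{"gripper": 30,"tx": 17,"ty": 0,"tz": -36,"rx": 0,"ry": 0.095,"rz": 0},{"gripper": 30,"tx": 20,"ty": 0,"tz": -34,"rx": 0,"ry": 0.095,"rz": 0}]'

```text
t: 2.87
tool_pos: [0.4338, 0.1128, 0.1626]
tcp_rot: [[0.753, 0.018, 0.657], [-0.658, 0.006, 0.753], [0.01, -1.0, 0.017]]
contact_force: [0.8, -0.5, 0.4]
width: 0.529
```

Call:
send_rows --increments '[{"gripper": 30,"tx": 23,"ty": 0,"tz": -31,"rx": 0,"ry": 0.09,"rz": 0},{"gripper": 30,"tx": 26,"ty": 0,"tz": -29,"rx": 0,"ry": 0.09,"rz": 0},{"gripper": 30,"tx": 29,"ty": 1,"tz": -26,"rx": 0,"ry": 0.09,"rz": 0},{"gripper": 30,"tx": 31,"ty": 1,"tz": -24,"rx": 0,"ry": 0.09,"rz": 0},{"gripper": 30,"tx": 33,"ty": 1,"tz": -21,"rx": 0,"ry": 0.09,"rz": 0}]'

```text
t: 3.28
tool_pos: [0.4152, -0.0904, 0.1605]
tcp_rot: [[0.371, 0.024, 0.928], [-0.929, 0.004, 0.371], [0.005, -1.0, 0.024]]
contact_force: [1.4, -0.1, 0.2]
width: 0.528
```

Call:
send_rows --increments '[{"gripper": 30,"tx": 33,"ty": 0,"tz": -15,"rx": 0,"ry": 0.08,"rz": 0},{"gripper": 30,"tx": 35,"ty": 0,"tz": -13,"rx": 0,"ry": 0.08,"rz": 0},{"gripper": 30,"tx": 36,"ty": 0,"tz": -10,"rx": 0,"ry": 0.08,"rz": 0},{"gripper": 30,"tx": 36,"ty": 0,"tz": -6,"rx": 0,"ry": 0.08,"rz": 0},{"gripper": 30,"tx": 25,"ty": 0,"tz": -3,"rx": 0,"ry": 0.05,"rz": 0}]'

```text
t: 3.7
tool_pos: [0.4022, -0.2743, 0.1614]
tcp_rot: [[-0.015, 0.028, 1.0], [-1.0, 0.001, -0.015], [-0.001, -1.0, 0.028]]
contact_force: [0.2, 0.7, -0.9]
width: 0.526
```

Call:
send_rows --increments '[{"gripper": 30,"tx": 0,"ty": 0,"tz": 0,"rx": 0,"ry": 0,"rz": 0},{"gripper": 30,"tx": 0,"ty": 0,"tz": 0,"rx": 0,"ry": 0,"rz": 0}]'

```text
t: 3.87
tool_pos: [0.4014, -0.2796, 0.1615]
tcp_rot: [[-0.024, 0.029, 0.999], [-1.0, -0.001, -0.024], [0.0, -1.0, 0.029]]
contact_force: [-0.3, 1.3, -0.6]
width: 0.527
```

```bash
python3 - <<'E'
from h import *
o=arm.get_obs();print(o['t'],o['tool_pos'],o['tcp_rot'].round(4),o['width'])
print(toTool(np.array([.406,-.275,.15])-o['tool_pos'],o))
c=snap('wrist','w3');print(proj(c,[.406,-.275,.012]),proj(c,[.406,-.275,.07]))
for z in(-.005,0,.005): print(proj(c,o['tool_pos']-o['tcp_rot'][:,1]*z))
cv2.imwrite('pics/w3b.png',cv2.resize(cv2.imread('pics/w3.png'),(800,600),interpolation=cv2.INTER_CUBIC))
E
```

```text
3.8667 [ 0.40140591 -0.27963753  0.16152052] [[-2.380e-02  2.850e-02  9.993e-01]
 [-9.997e-01 -1.100e-03 -2.380e-02]
 [ 4.000e-04 -9.996e-01  2.850e-02]] 0.5274159608455943
[-4.75012628 11.64180654  4.15202536]
[256.42069285 174.79850521] [258.60419512 192.99651957]
[256.53547768 250.90698856]
[256.55711113 255.57030006]
[256.58006799 260.51888557]
```

View pics/w3b.png

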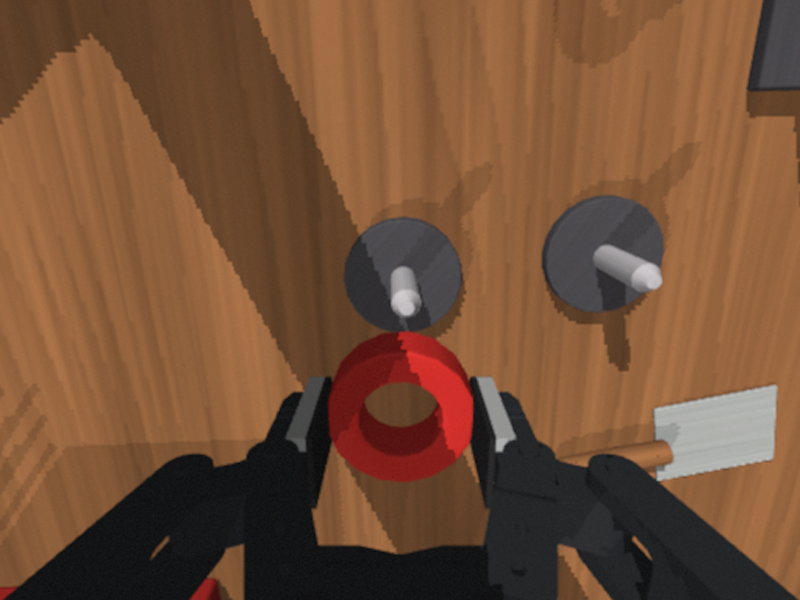

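The post's foot is at (403,274), pin tip at (405,305), both where predicted, so the post is at about (0.407,-0.275). The ring is held centred at (402,408), reaching about 8 mm below the TCP. The other post is to the right at (605,253). I'll level the tool and centre it.

Call:
send_rows --increments '[{"gripper": 30,"tx": -5,"ty": 10,"tz": 5,"rx": -0.029,"ry": -0.024,"rz": 0},{"gripper": 30,"tx": 0,"ty": 20,"tz": 0,"rx": 0,"ry": 0,"rz": 0},{"gripper": 30,"tx": 0,"ty": 10,"tz": 0,"rx": 0,"ry": 0,"rz": 0},{"gripper": 30,"tx": 0,"ty": 0,"tz": 0,"rx": 0,"ry": 0,"rz": 0}]'

```text
t: 4.25
tool_pos: [0.4079, -0.2701, 0.122]
tcp_rot: [[0.01, 0.0, 1.0], [-1.0, -0.003, 0.01], [0.003, -1.0, 0.0]]
contact_force: [-0.2, 0.7, -0.5]
width: 0.525
```

Call:
send_rows --increments '[{"gripper": 30,"tx": 5,"ty": 18,"tz": -1,"rx": 0,"ry": 0,"rz": 0},{"gripper": 30,"tx": 0,"ty": 15,"tz": 0,"rx": 0,"ry": 0,"rz": 0},{"gripper": 30,"tx": 0,"ty": 0,"tz": 0,"rx": 0,"ry": 0,"rz": 0},{"gripper": 30,"tx": 0,"ty": 0,"tz": 0,"rx": 0,"ry": 0,"rz": 0}]'

```text
t: 4.58
tool_pos: [0.4083, -0.2714, 0.0907]
tcp_rot: [[0.017, 0.002, 1.0], [-1.0, -0.004, 0.017], [0.004, -1.0, 0.002]]
contact_force: [0.5, -1.4, -0.4]
width: 0.53
```

```bash
python3 - <<'E'
from h import *
o=arm.get_obs();print(o['t'],o['tool_pos'],o['tcp_rot'].round(4),o['width'])
c=snap('wrist','w4');print(proj(c,[.407,-.275,.012]),proj(c,[.407,-.275,.07]))
R=o['tcp_rot'];p=o['tool_pos']
print('ring axis top/bot',proj(c,p-R[:,1]*.0105),proj(c,p+R[:,1]*.0075))
cv2.imwrite('pics/w4b.png',cv2.resize(cv2.imread('pics/w4.png')[120:345,110:410],(800,600),interpolation=cv2.INTER_CUBIC))
E
```

```text
4.5833 [ 0.408309   -0.27136803  0.09074438] [[ 0.0174  0.0019  0.9998]
 [-0.9998 -0.0037  0.0174]
 [ 0.0038 -1.      0.0019]] 0.5300364390134689
[254.26032794 208.05749256] [253.97940684 243.21537941]
ring axis top/bot [256.46094401 266.36459947] [256.39117523 248.7112815 ]
```

View pics/w4b.png

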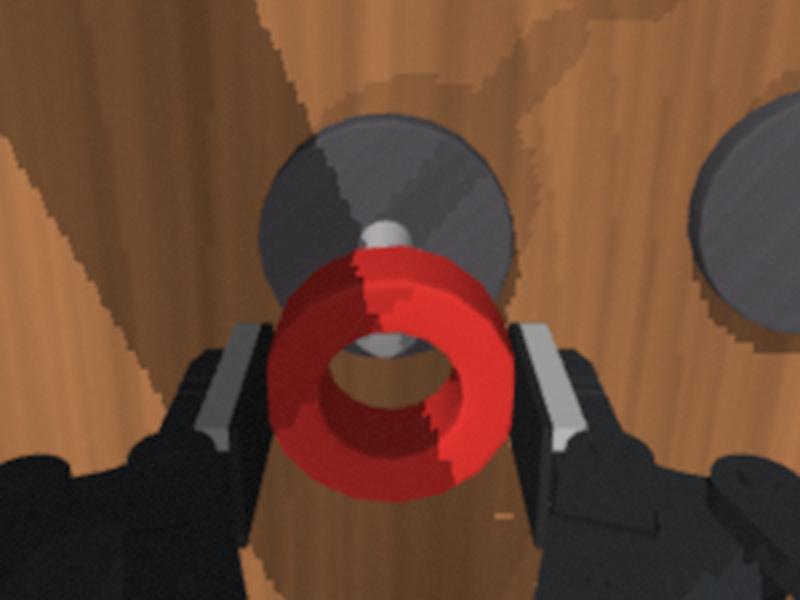

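In this crop the foot centre is at (387,237) and the pin tip edge shows through the ring's hole at (385,357), which agrees with prediction. The ring needs about 3.5 mm towards -y.

Call:
send_rows --increments '[{"gripper": 30,"tx": 4,"ty": 0,"tz": -1,"rx": 0,"ry": 0.015,"rz": 0},{"gripper": 30,"tx": 0,"ty": 4,"tz": 0,"rx": 0,"ry": 0,"rz": 0},{"gripper": 30,"tx": 0,"ty": 0,"tz": 0,"rx": 0,"ry": 0,"rz": 0}]'

```text
t: 4.88
tool_pos: [0.4083, -0.2757, 0.0893]
tcp_rot: [[0.002, 0.005, 1.0], [-1.0, -0.007, 0.002], [0.007, -1.0, 0.005]]
contact_force: [-0.9, 0.7, -1.4]
width: 0.529
```

Call:
send_rows --increments '[{"gripper": 30,"tx": 0,"ty": 14,"tz": -1,"rx": 0,"ry": 0,"rz": 0},{"gripper": 30,"tx": 0,"ty": 14,"tz": 0,"rx": 0,"ry": 0,"rz": 0},{"gripper": 30,"tx": 0,"ty": 0,"tz": 0,"rx": 0,"ry": 0,"rz": 0}]'

```text
t: 5.13
tool_pos: [0.4082, -0.277, 0.0624]
tcp_rot: [[0.002, 0.008, 1.0], [-1.0, -0.011, 0.002], [0.011, -1.0, 0.008]]
contact_force: [0.3, 0.6, -0.9]
width: 0.522
```

Call:
send_rows --increments '[{"gripper": 30,"tx": -2,"ty": 13,"tz": -1,"rx": -0.008,"ry": 0,"rz": 0.011},{"gripper": 30,"tx": 0,"ty": 13,"tz": 0,"rx": 0,"ry": 0,"rz": 0},{"gripper": 30,"tx": 0,"ty": 5,"tz": 0,"rx": 0,"ry": 0,"rz": 0},{"gripper": 30,"tx": 0,"ty": 0,"tz": 0,"rx": 0,"ry": 0,"rz": 0}]'

```text
t: 5.47
tool_pos: [0.4078, -0.2756, 0.0308]
tcp_rot: [[0.002, 0.001, 1.0], [-1.0, 0.0, 0.002], [-0.0, -1.0, 0.001]]
contact_force: [-0.3, 0.4, -0.7]
width: 0.528
```

Call:
send_rows --increments '[{"gripper": 30,"tx": 0,"ty": 6,"tz": 0,"rx": 0,"ry": 0,"rz": 0},{"gripper": 30,"tx": 0,"ty": 4,"tz": 0,"rx": 0,"ry": 0,"rz": 0},{"gripper": 30,"tx": 0,"ty": 2,"tz": 0,"rx": 0,"ry": 0,"rz": 0},{"gripper": 30,"tx": 0,"ty": 1,"tz": 0,"rx": 0,"ry": 0,"rz": 0}]'

```text
t: 5.8
tool_pos: [0.4083, -0.2761, 0.0176]
tcp_rot: [[0.002, 0.002, 1.0], [-1.0, -0.001, 0.002], [0.001, -1.0, 0.002]]
contact_force: [-0.7, -0.2, -0.2]
width: 0.525
```

Call:
send_rows --increments '[{"gripper": 30,"tx": 0,"ty": 2,"tz": 0,"rx": 0,"ry": 0,"rz": 0},{"gripper": 30,"tx": 0,"ty": 0,"tz": 0,"rx": 0,"ry": 0,"rz": 0}]'

```text
t: 5.97
tool_pos: [0.4085, -0.2763, 0.0175]
tcp_rot: [[0.002, 0.003, 1.0], [-1.0, -0.002, 0.002], [0.002, -1.0, 0.003]]
contact_force: [-0.5, 0.1, -0.8]
width: 0.533
```

Call:
send_rows --increments '[{"gripper": 64,"tx": 0,"ty": 0,"tz": 0,"rx": 0,"ry": 0,"rz": 0},{"gripper": 64,"tx": 0,"ty": 0,"tz": 0,"rx": 0,"ry": 0,"rz": 0},{"gripper": 64,"tx": 0,"ty": 0,"tz": 0,"rx": 0,"ry": 0,"rz": 0},{"gripper": 64,"tx": 0,"ty": 0,"tz": 0,"rx": 0,"ry": 0,"rz": 0}]'

```text
t: 6.3
tool_pos: [0.409, -0.2767, 0.0182]
tcp_rot: [[0.002, 0.004, 1.0], [-1.0, -0.003, 0.002], [0.003, -1.0, 0.004]]
contact_force: [0.3, -0.2, -0.2]
width: 0.75
```

Call:
send_rows --increments '[{"gripper": 64,"tx": 0,"ty": -15,"tz": 0,"rx": 0,"ry": 0,"rz": 0},{"gripper": 64,"tx": 0,"ty": -25,"tz": 0,"rx": 0,"ry": 0,"rz": 0},{"gripper": 64,"tx": 0,"ty": -35,"tz": 0,"rx": 0,"ry": 0,"rz": 0},{"gripper": 64,"tx": 0,"ty": -35,"tz": 0,"rx": 0,"ry": 0,"rz": 0},{"gripper": 64,"tx": 0,"ty": -35,"tz": 0,"rx": 0,"ry": 0,"rz": 0}]'

```text
t: 6.72
tool_pos: [0.4059, -0.2739, 0.1615]
tcp_rot: [[0.001, -0.008, 1.0], [-1.0, 0.01, 0.002], [-0.01, -1.0, -0.008]]
contact_force: [-0.1, -1.7, -0.3]
width: 0.749
```

```bash
python3 - <<'E'
from h import *
o=arm.get_obs();print(o['t'],o['tool_pos'],o['tcp_rot'].round(4),o['width'])
snap('wrist','w5')
E
```

```text
6.7167 [ 0.40591193 -0.27387811  0.16149291] [[ 0.0014 -0.0079  1.    ]
 [-1.      0.0098  0.0015]
 [-0.0098 -0.9999 -0.0078]] 0.7489399890466495
```

View pics/w5.png

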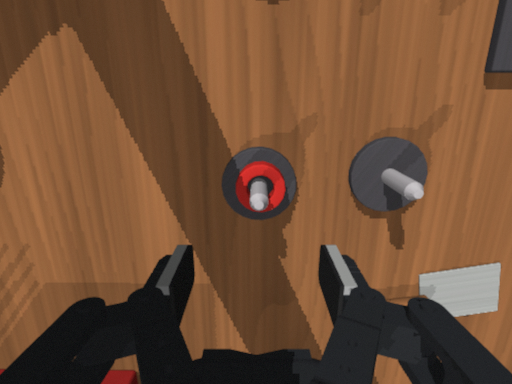

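The ring sits flat on the foot around the pin, at (260,185). I'm moving on to the knob.

Call:
send_rows --increments '[{"gripper": 60,"tx": -22,"ty": -22,"tz": 22,"rx": 0.008,"ry": 0,"rz": -0.01},{"gripper": 60,"tx": -24,"ty": -22,"tz": 24,"rx": 0,"ry": 0,"rz": 0},{"gripper": 60,"tx": -24,"ty": -20,"tz": 24,"rx": 0,"ry": 0,"rz": 0},{"gripper": 60,"tx": -24,"ty": -20,"tz": 24,"rx": 0,"ry": 0,"rz": 0},{"gripper": 60,"tx": -24,"ty": -20,"tz": 24,"rx": 0,"ry": 0,"rz": 0}]'

```text
t: 7.18
tool_pos: [0.525, -0.1576, 0.2751]
tcp_rot: [[-0.009, 0.008, 1.0], [-1.0, -0.011, -0.009], [0.011, -1.0, 0.008]]
contact_force: [1.1, -1.5, 0.7]
width: 0.702
```

Call:
send_rows --increments '[{"gripper": 60,"tx": -28,"ty": -2,"tz": 28,"rx": -0.008,"ry": -0.009,"rz": 0.011},{"gripper": 60,"tx": -28,"ty": 0,"tz": 27,"rx": 0,"ry": 0,"rz": 0},{"gripper": 60,"tx": -28,"ty": 0,"tz": 27,"rx": 0,"ry": 0,"rz": 0},{"gripper": 60,"tx": -24,"ty": 0,"tz": 24,"rx": 0,"ry": 0,"rz": 0},{"gripper": 60,"tx": -8,"ty": 0,"tz": 8,"rx": 0,"ry": 0,"rz": 0}]'

```text
t: 7.6
tool_pos: [0.6469, -0.0323, 0.2811]
tcp_rot: [[0.003, 0.009, 1.0], [-1.0, -0.002, 0.003], [0.002, -1.0, 0.009]]
contact_force: [0.3, -0.2, -0.5]
width: 0.701
```

Call:
send_rows --increments '[{"gripper": 60,"tx": 0,"ty": 0,"tz": 0,"rx": 0,"ry": 0,"rz": 0},{"gripper": 60,"tx": 0,"ty": 0,"tz": 0,"rx": 0,"ry": 0,"rz": 0}]'

```text
t: 7.77
tool_pos: [0.6483, -0.0295, 0.2788]
tcp_rot: [[0.008, 0.007, 1.0], [-1.0, -0.002, 0.008], [0.002, -1.0, 0.007]]
contact_force: [0.5, 0.7, -0.4]
width: 0.699
```

```bash
python3 - <<'E'
from h import *
o=arm.get_obs();print(o['t'],o['tool_pos'],o['tcp_rot'].round(4),o['width'],o['contact_force'])
c=snap('wrist','w6');print(proj(c,[.6515,-.0285,.234]),proj(c,[.6515,-.0285,.175]))
r=c['color'].astype(int);m=((r[...,0]>120)&(r[...,1]<60)&(r[...,2]<60)).astype('uint8')
N,_,st,ce=cv2.connectedComponentsWithStats(m)
for i in range(1,N):
    if st[i][4]>100: print(st[i],ce[i])
print(c['camera_matrix'][0,0])
E
```

```text
7.7667 [ 0.64829513 -0.02953636  0.27884931] [[ 0.0076  0.0067  0.9999]
 [-1.     -0.0017  0.0077]
 [ 0.0017 -1.      0.0067]] 0.6993894202706327 [ 0.49599972  0.65111801 -0.43887459]
[260.70163027 220.06744352] [259.17557895 192.55583266]
[ 247  181   37   55 1160] [265.2137931  210.34655172]
303.3803601736663
```

View pics/w6.png

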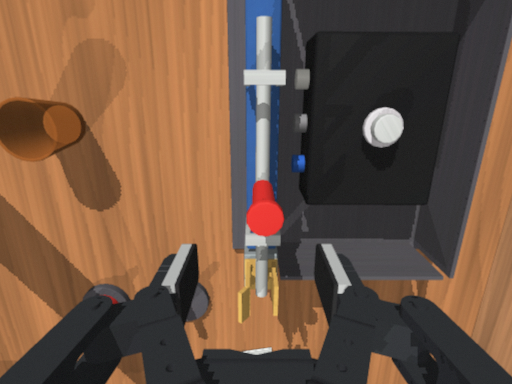

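The knob cap is at (265,217), with its stem base near (263,183), which puts the knob at about (0.654,-0.0275). The bolt line is nearly vertical in the image, so the guard's yaw is about 0. The keeper is at (260,290).

Call:
send_rows --increments '[{"gripper": 60,"tx": -2,"ty": 10,"tz": 6,"rx": -0.007,"ry": -0.008,"rz": 0},{"gripper": 60,"tx": 0,"ty": 14,"tz": 0,"rx": 0,"ry": 0,"rz": 0},{"gripper": 60,"tx": 0,"ty": 0,"tz": 0,"rx": 0,"ry": 0,"rz": 0}]'

```text
t: 8.07
tool_pos: [0.6531, -0.0309, 0.2538]
tcp_rot: [[0.012, -0.001, 1.0], [-1.0, -0.002, 0.012], [0.002, -1.0, -0.001]]
contact_force: [-0.6, -0.2, -0.6]
width: 0.705
```

Call:
send_rows --increments '[{"gripper": 60,"tx": -3,"ty": 18,"tz": 1,"rx": 0,"ry": 0.01,"rz": 0},{"gripper": 60,"tx": 0,"ty": 18,"tz": 0,"rx": 0,"ry": 0,"rz": 0},{"gripper": 60,"tx": 0,"ty": 12,"tz": 0,"rx": 0,"ry": 0,"rz": 0},{"gripper": 60,"tx": 0,"ty": 8,"tz": 0,"rx": 0,"ry": 0,"rz": 0},{"gripper": 60,"tx": 0,"ty": 0,"tz": 0,"rx": 0,"ry": 0,"rz": 0}]'

```text
t: 8.48
tool_pos: [0.653, -0.0327, 0.1965]
tcp_rot: [[-0.004, -0.001, 1.0], [-1.0, -0.003, -0.004], [0.003, -1.0, -0.001]]
contact_force: [0.5, -0.4, -0.3]
width: 0.703
```

Call:
send_rows --increments '[{"gripper": 60,"tx": -5,"ty": 2,"tz": 1,"rx": 0,"ry": 0,"rz": 0},{"gripper": 10,"tx": 0,"ty": 0,"tz": 0,"rx": 0,"ry": 0,"rz": 0},{"gripper": 10,"tx": 0,"ty": 0,"tz": 0,"rx": 0,"ry": 0,"rz": 0},{"gripper": 10,"tx": 0,"ty": 0,"tz": 0,"rx": 0,"ry": 0,"rz": 0},{"gripper": 10,"tx": 0,"ty": 0,"tz": 0,"rx": 0,"ry": 0,"rz": 0}]'

```text
t: 8.9
tool_pos: [0.6546, -0.0284, 0.1971]
tcp_rot: [[-0.005, 0.002, 1.0], [-1.0, -0.004, -0.005], [0.004, -1.0, 0.002]]
contact_force: [-0.2, 0.1, -2.7]
width: 0.277
```

Call:
send_rows --increments '[{"gripper": 10,"tx": 0,"ty": 0,"tz": 0,"rx": 0,"ry": 0,"rz": 0},{"gripper": 10,"tx": 0,"ty": 0,"tz": 0,"rx": 0,"ry": 0,"rz": 0},{"gripper": 10,"tx": 0,"ty": 0,"tz": 0,"rx": 0,"ry": 0,"rz": 0}]'

```text
t: 9.15
tool_pos: [0.6546, -0.0284, 0.1972]
tcp_rot: [[-0.005, 0.002, 1.0], [-1.0, -0.004, -0.005], [0.004, -1.0, 0.002]]
contact_force: [0.3, -0.5, -2.1]
width: 0.276
```

```bash
python3 - <<'E'
from h import *
o=arm.get_obs();print(o['t'],o['tool_pos'],o['tcp_rot'].round(4),o['width'],o['contact_force'])
c=snap('wrist','w7');snap('side','s7')
cv2.imwrite('pics/c7.png',np.hstack([cv2.resize(cv2.imread('pics/w7.png')[120:320,156:356],(400,400),interpolation=cv2.INTER_CUBIC),cv2.resize(cv2.imread('pics/s7.png')[110:230,170:290],(400,400),interpolation=cv2.INTER_CUBIC)]))
E
```

```text
9.15 [ 0.65459035 -0.02841601  0.1971747 ] [[-0.0049  0.0021  1.    ]
 [-1.     -0.0039 -0.0049]
 [ 0.0039 -1.      0.0021]] 0.27554861641532086 [ 0.33590182 -0.48711887 -2.11020817]
```

View pics/c7.png

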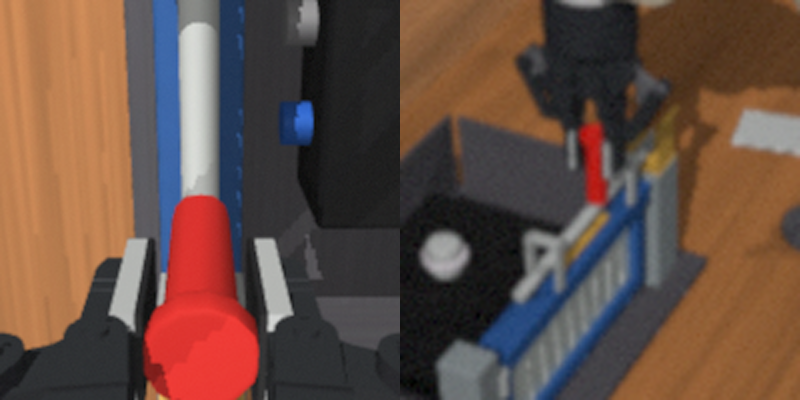

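The width is 23.5 mm and the pads stand off the stem, at (135,285) and (272,285) in the left crop. So they are closing on the cap: I'm about 7 mm too high. I'll reopen and lower.

Call:
send_rows --increments '[{"gripper": 50,"tx": 0,"ty": 0,"tz": 0,"rx": 0,"ry": 0,"rz": 0},{"gripper": 50,"tx": 0,"ty": 0,"tz": 0,"rx": 0,"ry": 0,"rz": 0},{"gripper": 50,"tx": 0,"ty": 5,"tz": 0,"rx": 0,"ry": 0,"rz": 0},{"gripper": 50,"tx": 0,"ty": 3,"tz": 0,"rx": 0,"ry": 0,"rz": 0},{"gripper": 50,"tx": 0,"ty": 0,"tz": 0,"rx": 0,"ry": 0,"rz": 0}]'

```text
t: 9.67
tool_pos: [0.6551, -0.0285, 0.1896]
tcp_rot: [[-0.005, 0.005, 1.0], [-1.0, -0.004, -0.005], [0.004, -1.0, 0.005]]
contact_force: [-0.4, -0.8, 0.4]
width: 0.585
```

Call:
send_rows --increments '[{"gripper": 8,"tx": 0,"ty": 0,"tz": 0,"rx": 0,"ry": 0,"rz": 0},{"gripper": 8,"tx": 0,"ty": 0,"tz": 0,"rx": 0,"ry": 0,"rz": 0},{"gripper": 8,"tx": 0,"ty": 0,"tz": 0,"rx": 0,"ry": 0,"rz": 0},{"gripper": 8,"tx": 0,"ty": 0,"tz": 0,"rx": 0,"ry": 0,"rz": 0},{"gripper": 8,"tx": 0,"ty": 0,"tz": 0,"rx": 0,"ry": 0,"rz": 0}]'

```text
t: 10.08
tool_pos: [0.6546, -0.0285, 0.1891]
tcp_rot: [[-0.005, 0.003, 1.0], [-1.0, -0.004, -0.005], [0.004, -1.0, 0.003]]
contact_force: [-0.7, -0.5, -0.7]
width: 0.241
```

Call:
send_rows --increments '[{"gripper": 8,"tx": 0,"ty": 0,"tz": 0,"rx": 0,"ry": 0,"rz": 0},{"gripper": 8,"tx": 0,"ty": 0,"tz": 0,"rx": 0,"ry": 0,"rz": 0}]'

```text
t: 10.25
tool_pos: [0.6546, -0.0285, 0.1892]
tcp_rot: [[-0.005, 0.003, 1.0], [-1.0, -0.004, -0.005], [0.004, -1.0, 0.003]]
contact_force: [-0.3, -0.6, -1.2]
width: 0.237
```

```bash
python3 - <<'E'
from h import *
o=arm.get_obs();print(o['t'],o['tool_pos'],o['width'],o['contact_force'])
snap('wrist','w8')
cv2.imwrite('pics/w8b.png',cv2.resize(cv2.imread('pics/w8.png')[180:380,156:356],(600,600),interpolation=cv2.INTER_CUBIC))
E
```

```text
10.25 [ 0.65462117 -0.02850436  0.18916053] 0.2374099034841782 [-0.34011289 -0.59287611 -1.18208744]
```

View pics/w8b.png

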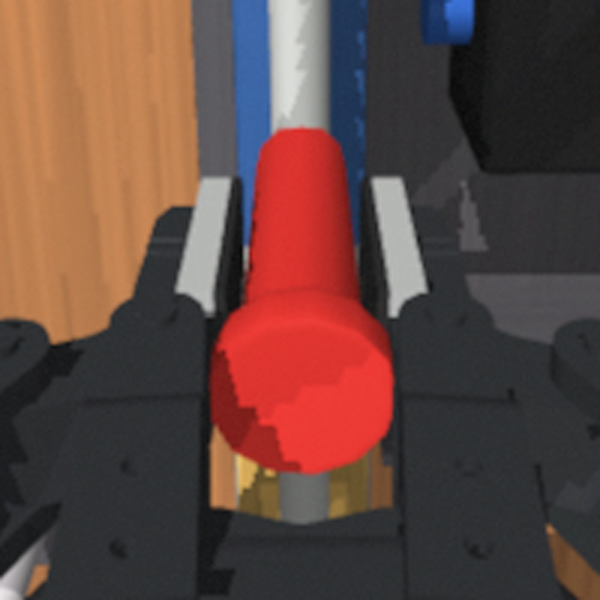

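Call:
send_rows --increments '[{"gripper": 5,"tx": 0,"ty": -5,"tz": 0,"rx": 0,"ry": 0,"rz": 0},{"gripper": 5,"tx": 0,"ty": -5,"tz": 0,"rx": 0,"ry": 0,"rz": 0},{"gripper": 5,"tx": 0,"ty": -3,"tz": 0,"rx": 0,"ry": 0,"rz": 0},{"gripper": 5,"tx": 0,"ty": 0,"tz": 0,"rx": 0,"ry": 0,"rz": 0}]'

```text
t: 10.63
tool_pos: [0.6545, -0.0285, 0.2026]
tcp_rot: [[-0.005, 0.002, 1.0], [-1.0, -0.004, -0.005], [0.004, -1.0, 0.002]]
contact_force: [0.4, -0.3, -1.5]
width: 0.24
```

```bash
python3 - <<'E'
from h import *
o=arm.get_obs();print(o['t'],o['tool_pos'],o['width'],o['contact_force'],o['tcp_rot'].round(4))
a=load('s7');c=snap('side','s9');snap('top','t9')
for im in(a,c):
    r=im['color'].astype(int);m=((r[...,0]>110)&(r[...,1]<60)&(r[...,2]<60)).astype('uint8')[120:190,200:260]
    N,_,st,ce=cv2.connectedComponentsWithStats(m);print(st[1:],ce[1:].round(1))
w=load('w8');x=snap('wrist','w9')
for im in(w,x):
    r=im['color'].astype(int);m=((r[...,0]>110)&(r[...,1]<60)&(r[...,2]<60)).astype('uint8')[150:380,200:310]
    N,_,st,ce=cv2.connectedComponentsWithStats(m);print(st[1:],ce[1:].round(1))
E
```

```text
10.6333 [ 0.65452613 -0.02848428  0.20260064] 0.24024498132967534 [ 0.43931725 -0.27147848 -1.48519957] [[-0.0048  0.0016  1.    ]
 [-1.     -0.0041 -0.0048]
 [ 0.0041 -1.      0.0016]]
[[ 24  26   8  25 126]] [[27.7 38.1]]
[[ 24  23   8  24 111]] [[27.4 34.4]]
[[  27   73   60  114 4535]] [[ 55.9 136.5]]
[[  27   73   60  114 4648]] [[ 56.3 137.1]]
```

The wrist view is unchanged after the lift, so the knob moved with the gripper: lifted about 13.5 mm. Now I'll draw the bolt.

Call:
send_rows --increments '[{"gripper": 5,"tx": -6,"ty": 0,"tz": 0,"rx": 0,"ry": 0,"rz": 0},{"gripper": 5,"tx": -6,"ty": 0,"tz": 0,"rx": 0,"ry": 0,"rz": 0},{"gripper": 5,"tx": -6,"ty": 0,"tz": 0,"rx": 0,"ry": 0,"rz": 0}]'

```text
t: 11.03
tool_pos: [0.6544, -0.0106, 0.2013]
tcp_rot: [[-0.007, 0.0, 1.0], [-1.0, -0.005, -0.007], [0.005, -1.0, 0.0]]
contact_force: [-0.1, -1.6, -3.0]
width: 0.24
```

Call:
send_rows --increments '[{"gripper": 5,"tx": -7,"ty": -0.5,"tz": 0,"rx": 0,"ry": 0,"rz": 0},{"gripper": 5,"tx": -7,"ty": -0.5,"tz": 0,"rx": 0,"ry": 0,"rz": 0},{"gripper": 5,"tx": -7,"ty": 0,"tz": 0,"rx": 0,"ry": 0,"rz": 0},{"gripper": 5,"tx": -7,"ty": 0,"tz": 0,"rx": 0,"ry": 0,"rz": 0},{"gripper": 5,"tx": 0,"ty": 0,"tz": 0,"rx": 0,"ry": 0,"rz": 0}]'

```text
t: 11.45
tool_pos: [0.6544, 0.0181, 0.2021]
tcp_rot: [[-0.008, -0.001, 1.0], [-1.0, -0.014, -0.008], [0.014, -1.0, -0.0]]
contact_force: [-1.4, -11.0, -2.2]
width: 0.241
```

Call:
send_rows --increments '[{"gripper": 5,"tx": 0.7,"ty": 0,"tz": -4,"rx": 0,"ry": 0.03,"rz": 0.006},{"gripper": 5,"tx": 0,"ty": 0,"tz": -4.3,"rx": 0,"ry": 0.03,"rz": 0},{"gripper": 5,"tx": 0,"ty": 0,"tz": -4.3,"rx": 0,"ry": 0.03,"rz": 0},{"gripper": 5,"tx": 0,"ty": 0,"tz": -4.3,"rx": 0,"ry": 0.03,"rz": 0},{"gripper": 5,"tx": 0,"ty": 0,"tz": -4.3,"rx": 0,"ry": 0.03,"rz": 0}]'

```text
t: 11.87
tool_pos: [0.6338, 0.0194, 0.2021]
tcp_rot: [[-0.162, 0.002, 0.987], [-0.987, -0.012, -0.162], [0.011, -1.0, 0.004]]
contact_force: [1.3, -4.2, -3.2]
width: 0.238
```

Call:
send_rows --increments '[{"gripper": 5,"tx": 0,"ty": 0,"tz": -4.5,"rx": 0,"ry": 0.03,"rz": 0},{"gripper": 5,"tx": 0,"ty": 0,"tz": -4.5,"rx": 0,"ry": 0.03,"rz": 0},{"gripper": 5,"tx": 0,"ty": 0,"tz": -4.5,"rx": 0,"ry": 0.03,"rz": 0},{"gripper": 5,"tx": 0,"ty": 0,"tz": -4.5,"rx": 0,"ry": 0.03,"rz": 0},{"gripper": 5,"tx": 0,"ty": 0,"tz": -3.5,"rx": 0,"ry": 0.03,"rz": 0}]'

```text
t: 12.28
tool_pos: [0.6125, 0.024, 0.2022]
tcp_rot: [[-0.314, 0.003, 0.949], [-0.949, -0.017, -0.314], [0.015, -1.0, 0.009]]
contact_force: [0.1, -5.1, -2.5]
width: 0.242
```

```bash
python3 - <<'E'
from h import *
o=arm.get_obs();print(o['t'],o['tool_pos'],o['width'],o['contact_force'],o['tcp_rot'].round(4))
snap('top','t10');snap('side','s10')
t=cv2.imread('pics/t10.png');s=cv2.imread('pics/s10.png')
cv2.imwrite('pics/c10.png',np.hstack([cv2.resize(t[110:220,185:315],(400,338),interpolation=cv2.INTER_CUBIC),cv2.resize(s[110:270,115:304],(400,338),interpolation=cv2.INTER_CUBIC)]))
E
```

```text
12.2833 [0.61247374 0.02399432 0.2022005 ] 0.24176631953661673 [ 0.14859623 -5.11254639 -2.47356874] [[-0.3145  0.0035  0.9493]
 [-0.9491 -0.0171 -0.3144]
 [ 0.0151 -0.9998  0.0087]]
```

View pics/c10.png

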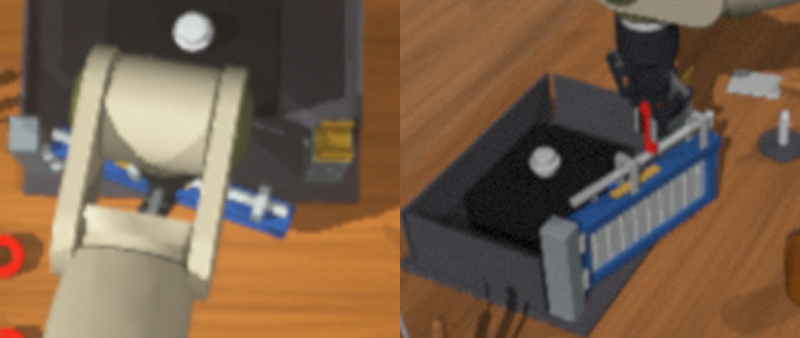

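The gate is clearly ajar: its free end is at (289,222) in the left crop, clear of the keeper at (335,140), and the knob is still gripped. Next I'll compute the gap.

```bash
python3 - <<'E'
from h import *
c=load('t10');p=[onz(c,185+x/3.077,110+y/3.077,.14) for x,y in((292,207),(287,237),(55,130),(50,155))]
for q in p:print(q.round(4))
e=(p[0]+p[1])/2
print('angle',np.arcsin((.6540-e[0])/.26), 'edge', np.arctan2(p[3][0]-p[1][0],p[3][1]-p[1][1]),np.arctan2(p[2][0]-p[0][0],p[2][1]-p[0][1]))
o=arm.get_obs();r=.1415
print('knob angle',np.arctan2(.6545-o['tool_pos'][0],.160-o['tool_pos'][1]),np.hypot(.6545-o['tool_pos'][0],.160-o['tool_pos'][1]), 'tool', np.arctan2(.3144,.949))
E
```

```text
[ 0.5877 -0.0908  0.14  ]
[ 0.5565 -0.0865  0.14  ]
[0.6606 0.1561 0.14  ]
[0.6343 0.1601 0.14  ]
angle 0.32056352044017267 edge 0.3055205738164585 0.2872749918264481
knob angle 0.3005632437942527 0.14231651082460603 tool 0.31991592622789794
```

Call:
send_rows --increments '[{"gripper": 5,"tx": 0,"ty": 0,"tz": -1,"rx": 0,"ry": 0,"rz": 0},{"gripper": 5,"tx": 0,"ty": 0,"tz": 0,"rx": 0,"ry": 0,"rz": 0},{"gripper": 5,"tx": 0,"ty": 0,"tz": 0,"rx": 0,"ry": 0,"rz": 0},{"gripper": 5,"tx": 0,"ty": 0,"tz": 0,"rx": 0,"ry": 0,"rz": 0}]'

```text
t: 12.72
tool_pos: [0.6125, 0.0239, 0.2025]
tcp_rot: [[-0.31, 0.005, 0.951], [-0.951, -0.019, -0.31], [0.017, -1.0, 0.01]]
contact_force: [0.6, -4.7, -2.8]
width: 0.237
```

```bash
python3 - <<'E'
from h import *
for _ in range(3):
    c=snap('wrist','w11');o=arm.get_obs();print(o['t'],o['tool_pos'].round(4),o['width'],o['contact_force'].round(1),np.abs(o['dq']).max().round(2))
t=snap('top','t11')
r=t['color'].astype(int);m=((r[...,0]>120)&(r[...,1]<60)&(r[...,2]<60)).astype('uint8')
N,_,st,ce=cv2.connectedComponentsWithStats(m)
for i in range(1,N):
    if 10<st[i][4]<300: print(st[i],onz(t,*(st[i][:2]+st[i][2:4]/2-.5),.025).round(3))
cv2.imwrite('pics/c11.png',cv2.resize(np.hstack([cv2.imread('pics/t11.png')[90:270,90:390]]),(800,480),interpolation=cv2.INTER_CUBIC))
E
```

```text
12.7667 [0.6125 0.0239 0.2025] 0.2436848389642451 [ 0.6 -4.9 -2.4] 0.19
12.8167 [0.6125 0.0239 0.2025] 0.23974714443652437 [ 0.2 -5.8 -2. ] 0.17
12.8667 [0.6125 0.0239 0.2024] 0.2417882779782587 [ 0.9 -4.4 -2.5] 0.19
[180 187  13  13 105] [0.54  0.223 0.025]
[181 217  14  13 103] [0.438 0.213 0.025]
[324 229  16  15 123] [ 0.409 -0.276  0.025]
```

```bash
python3 -c "
from plant import arm
print(arm.sign_off())"
```

```text
the job is handed in; nothing more can be done
None
```

The job is handed in at 12.9 s of the 61 s allowed. I get no verdict, so what follows is from my own checks.

- **Ring:** I threaded the leftmost red ring over the post nearest the base, lowered it to the foot and let go. The wrist picture showed it flat on the foot, and the top camera later put it at (0.409, -0.276) m.
- **Bolt:** I lifted it about 13 mm over the lip and drew it about 47 mm as measured at the gripper. Resistance of about 11 N there suggested it was at its end stop.
- **Gate:** I swung it to about 0.30–0.32 rad (several estimates), a gap of about 78–82 mm at its free end. The arm held still over the last readings, still gripping the knob, with forces of about 5 N.

Some things went wrong or disagreed:

- **Refused moves:** the first two move calls were refused because their rows left out some keys.
- **First grip on the knob:** it closed on the cap, so I reopened, lowered 7–8 mm and gripped again.
- **Finger width:** it reads about 20 mm on the 18 mm stem. The knob still followed every move.
- **Last picture:** I had used up the picture limit, so the final top image was checked by numbers only. I did not check the cup, jar and scraper again at the end; the arm did not work near them and no unexpected contact force showed.

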